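# Sort the full spice tins from the empty by their heft

## Task

The three closed spice tins look alike, but some are full and some are empty: lift a tin just clear of the counter and feel its weight. Push each full tin straight back into a free clip of the wooden spice rack, gently, until it is fully home against the back of the clip, and stand each empty one upright in the grey refill tray. Keep the tins upright, set them down softly, and leave everything else where it stands.

Things in the scene. Friction and masses are not known exactly. Their poses are not given: they have to be found in the camera images.
- tin_1_mid (a point): one of three look-alike closed metal spice tins, upright cylinder 50 mm across, 110 mm high, push-on lid flush with its side; this point is its centre, 55 mm above its underside. Full tins weigh 230 to 310 g, empty ones 52 to 78 g; nothing to be seen tells them apart, and how many are full is not known. Grip it 75 to 90 mm above its underside to stay clear of the rack's clips and backboard
- tin_2_mid (a point): one of three look-alike closed metal spice tins, upright cylinder 50 mm across, 110 mm high, push-on lid flush with its side; this point is its centre, 55 mm above its underside. Full tins weigh 230 to 310 g, empty ones 52 to 78 g; nothing to be seen tells them apart, and how many are full is not known. Grip it 75 to 90 mm above its underside to stay clear of the rack's clips and backboard
- tin_3_mid (a point): one of three look-alike closed metal spice tins, upright cylinder 50 mm across, 110 mm high, push-on lid flush with its side; this point is its centre, 55 mm above its underside. Full tins weigh 230 to 310 g, empty ones 52 to 78 g; nothing to be seen tells them apart, and how many are full is not known. Grip it 75 to 90 mm above its underside to stay clear of the rack's clips and backboard
- rack: wooden spice rack fixed to the counter, 290 mm wide (its y), open to the robot; origin on the counter, at the middle clip's home axis; x points into the rack, the way tins are pushed; z up. Base board 6 mm thick from x = -85 to +41 mm, on which tins stand and slide; backboard 36 mm high, face at x = +29 mm; three white clips on it at y = +85, 0, -85 mm, all free
- clip_1: white plastic clip of the rack at its y = 85 mm; origin on the counter at the vertical axis that a tin fully home in this clip has (its centre is then 61 mm above the counter); x points into the clip. Two sprung jaws 14 to 32 mm above the counter: lips flare out to x = -31 mm, rounded tips at x = -15 mm stand 39 mm apart and give sideways. More than 20 N on it breaks it
- clip_2: white plastic clip of the rack at its y = 0 mm; origin on the counter at the vertical axis that a tin fully home in this clip has (its centre is then 61 mm above the counter); x points into the clip. A tin meets the jaws 33 mm short of home, is past them at 15 mm under a push of 5 to 10 N, and must then bear on the rubber back pad (face x = +25 mm, gives 3 N per mm, solid after 4 mm)
- clip_3: white plastic clip of the rack at its y = -85 mm; origin on the counter at the vertical axis that a tin fully home in this clip has (its centre is then 61 mm above the counter); x points into the clip. Built like the other two; about 12 N against the back pad is ample
- tray: grey plastic refill tray, fixed to the counter, 140 mm (its x) by 200 mm (its y), open at the top, walls 5 mm thick and 30 mm high, floor 5 mm thick; origin under its centre on the counter. A tin standing in it has its centre 60 mm above the counter
- mill: dark wooden pepper mill, bystander, 52 mm across, 142 mm high, standing among the tins; origin at the centre of its underside
- jar: small glass jar with a steel lid, bystander, 48 mm across, 75 mm high; origin at the centre of its underside
- mug: white mug, bystander, 80 mm across, 95 mm high; origin at the centre of its underside
Things that resemble listed ones, but are neither listed nor needed, are in the scene too. What is shaped like the part that bears tin_1_mid but green or yellow is not meant.

How it is judged:
On the way, in this order (a step that is already met when the one before it is completed fails the run):
1. a tin is held just clear of the counter (2 to 60 mm) to feel its weight ((height (world z) of tin_1_mid between 0.057 and 0.115 m or height (world z) of tin_2_mid between 0.057 and 0.115 m or height (world z) of tin_3_mid between 0.057 and 0.115 m)), for 0.3 s.
2. one tin stands home in a clip or upright in the tray (((((horizontal distance between tin_1_mid and clip_1 below 0.003 m and z of tin_1_mid in the frame of clip_1 between 0.058 and 0.065 m and angle between tin_1_mid's own z axis and vertical below 0.06 rad) or (horizontal distance between tin_1_mid and clip_2 below 0.003 m and z of tin_1_mid in the frame of clip_2 between 0.058 and 0.065 m and angle between tin_1_mid's own z axis and vertical below 0.06 rad) or (horizontal distance between tin_1_mid and clip_3 below 0.003 m and z of tin_1_mid in the frame of clip_3 between 0.058 and 0.065 m and angle between tin_1_mid's own z axis and vertical below 0.06 rad)) or (x of tin_1_mid in the frame of tray between -0.045 and 0.045 m and y of tin_1_mid in the frame of tray between -0.075 and 0.075 m and z of tin_1_mid in the frame of tray between 0.056 and 0.064 m and angle between tin_1_mid's own z axis and vertical below 0.06 rad)) or (((horizontal distance between tin_2_mid and clip_1 below 0.003 m and z of tin_2_mid in the frame of clip_1 between 0.058 and 0.065 m and angle between tin_2_mid's own z axis and vertical below 0.06 rad) or (horizontal distance between tin_2_mid and clip_2 below 0.003 m and z of tin_2_mid in the frame of clip_2 between 0.058 and 0.065 m and angle between tin_2_mid's own z axis and vertical below 0.06 rad) or (horizontal distance between tin_2_mid and clip_3 below 0.003 m and z of tin_2_mid in the frame of clip_3 between 0.058 and 0.065 m and angle between tin_2_mid's own z axis and vertical below 0.06 rad)) or (x of tin_2_mid in the frame of tray between -0.045 and 0.045 m and y of tin_2_mid in the frame of tray between -0.075 and 0.075 m and z of tin_2_mid in the frame of tray between 0.056 and 0.064 m and angle between tin_2_mid's own z axis and vertical below 0.06 rad)) or (((horizontal distance between tin_3_mid and clip_1 below 0.003 m and z of tin_3_mid in the frame of clip_1 between 0.058 and 0.065 m and angle between tin_3_mid's own z axis and vertical below 0.06 rad) or (horizontal distance between tin_3_mid and clip_2 below 0.003 m and z of tin_3_mid in the frame of clip_2 between 0.058 and 0.065 m and angle between tin_3_mid's own z axis and vertical below 0.06 rad) or (horizontal distance between tin_3_mid and clip_3 below 0.003 m and z of tin_3_mid in the frame of clip_3 between 0.058 and 0.065 m and angle between tin_3_mid's own z axis and vertical below 0.06 rad)) or (x of tin_3_mid in the frame of tray between -0.045 and 0.045 m and y of tin_3_mid in the frame of tray between -0.075 and 0.075 m and z of tin_3_mid in the frame of tray between 0.056 and 0.064 m and angle between tin_3_mid's own z axis and vertical below 0.06 rad)))), for 0.2 s.
3. two tins stand home in a clip or upright in the tray ((((((horizontal distance between tin_1_mid and clip_1 below 0.003 m and z of tin_1_mid in the frame of clip_1 between 0.058 and 0.065 m and angle between tin_1_mid's own z axis and vertical below 0.06 rad) or (horizontal distance between tin_1_mid and clip_2 below 0.003 m and z of tin_1_mid in the frame of clip_2 between 0.058 and 0.065 m and angle between tin_1_mid's own z axis and vertical below 0.06 rad) or (horizontal distance between tin_1_mid and clip_3 below 0.003 m and z of tin_1_mid in the frame of clip_3 between 0.058 and 0.065 m and angle between tin_1_mid's own z axis and vertical below 0.06 rad)) or (x of tin_1_mid in the frame of tray between -0.045 and 0.045 m and y of tin_1_mid in the frame of tray between -0.075 and 0.075 m and z of tin_1_mid in the frame of tray between 0.056 and 0.064 m and angle between tin_1_mid's own z axis and vertical below 0.06 rad)) and (((horizontal distance between tin_2_mid and clip_1 below 0.003 m and z of tin_2_mid in the frame of clip_1 between 0.058 and 0.065 m and angle between tin_2_mid's own z axis and vertical below 0.06 rad) or (horizontal distance between tin_2_mid and clip_2 below 0.003 m and z of tin_2_mid in the frame of clip_2 between 0.058 and 0.065 m and angle between tin_2_mid's own z axis and vertical below 0.06 rad) or (horizontal distance between tin_2_mid and clip_3 below 0.003 m and z of tin_2_mid in the frame of clip_3 between 0.058 and 0.065 m and angle between tin_2_mid's own z axis and vertical below 0.06 rad)) or (x of tin_2_mid in the frame of tray between -0.045 and 0.045 m and y of tin_2_mid in the frame of tray between -0.075 and 0.075 m and z of tin_2_mid in the frame of tray between 0.056 and 0.064 m and angle between tin_2_mid's own z axis and vertical below 0.06 rad))) or ((((horizontal distance between tin_1_mid and clip_1 below 0.003 m and z of tin_1_mid in the frame of clip_1 between 0.058 and 0.065 m and angle between tin_1_mid's own z axis and vertical below 0.06 rad) or (horizontal distance between tin_1_mid and clip_2 below 0.003 m and z of tin_1_mid in the frame of clip_2 between 0.058 and 0.065 m and angle between tin_1_mid's own z axis and vertical below 0.06 rad) or (horizontal distance between tin_1_mid and clip_3 below 0.003 m and z of tin_1_mid in the frame of clip_3 between 0.058 and 0.065 m and angle between tin_1_mid's own z axis and vertical below 0.06 rad)) or (x of tin_1_mid in the frame of tray between -0.045 and 0.045 m and y of tin_1_mid in the frame of tray between -0.075 and 0.075 m and z of tin_1_mid in the frame of tray between 0.056 and 0.064 m and angle between tin_1_mid's own z axis and vertical below 0.06 rad)) and (((horizontal distance between tin_3_mid and clip_1 below 0.003 m and z of tin_3_mid in the frame of clip_1 between 0.058 and 0.065 m and angle between tin_3_mid's own z axis and vertical below 0.06 rad) or (horizontal distance between tin_3_mid and clip_2 below 0.003 m and z of tin_3_mid in the frame of clip_2 between 0.058 and 0.065 m and angle between tin_3_mid's own z axis and vertical below 0.06 rad) or (horizontal distance between tin_3_mid and clip_3 below 0.003 m and z of tin_3_mid in the frame of clip_3 between 0.058 and 0.065 m and angle between tin_3_mid's own z axis and vertical below 0.06 rad)) or (x of tin_3_mid in the frame of tray between -0.045 and 0.045 m and y of tin_3_mid in the frame of tray between -0.075 and 0.075 m and z of tin_3_mid in the frame of tray between 0.056 and 0.064 m and angle between tin_3_mid's own z axis and vertical below 0.06 rad))) or ((((horizontal distance between tin_2_mid and clip_1 below 0.003 m and z of tin_2_mid in the frame of clip_1 between 0.058 and 0.065 m and angle between tin_2_mid's own z axis and vertical below 0.06 rad) or (horizontal distance between tin_2_mid and clip_2 below 0.003 m and z of tin_2_mid in the frame of clip_2 between 0.058 and 0.065 m and angle between tin_2_mid's own z axis and vertical below 0.06 rad) or (horizontal distance between tin_2_mid and clip_3 below 0.003 m and z of tin_2_mid in the frame of clip_3 between 0.058 and 0.065 m and angle between tin_2_mid's own z axis and vertical below 0.06 rad)) or (x of tin_2_mid in the frame of tray between -0.045 and 0.045 m and y of tin_2_mid in the frame of tray between -0.075 and 0.075 m and z of tin_2_mid in the frame of tray between 0.056 and 0.064 m and angle between tin_2_mid's own z axis and vertical below 0.06 rad)) and (((horizontal distance between tin_3_mid and clip_1 below 0.003 m and z of tin_3_mid in the frame of clip_1 between 0.058 and 0.065 m and angle between tin_3_mid's own z axis and vertical below 0.06 rad) or (horizontal distance between tin_3_mid and clip_2 below 0.003 m and z of tin_3_mid in the frame of clip_2 between 0.058 and 0.065 m and angle between tin_3_mid's own z axis and vertical below 0.06 rad) or (horizontal distance between tin_3_mid and clip_3 below 0.003 m and z of tin_3_mid in the frame of clip_3 between 0.058 and 0.065 m and angle between tin_3_mid's own z axis and vertical below 0.06 rad)) or (x of tin_3_mid in the frame of tray between -0.045 and 0.045 m and y of tin_3_mid in the frame of tray between -0.075 and 0.075 m and z of tin_3_mid in the frame of tray between 0.056 and 0.064 m and angle between tin_3_mid's own z axis and vertical below 0.06 rad))))), for 0.2 s.
At the end, for the whole second after the job is handed in: The empty tin stands on the tray floor (centre within 45 mm of the tray centre in x, 75 mm in y), so that the tray carries under 1.5 N; the two full tins each stand home in a clip (axis within 3 mm of the clip's origin); all upright within 0.06 rad ((((x of tin_1_mid in the frame of tray between -0.045 and 0.045 m and y of tin_1_mid in the frame of tray between -0.075 and 0.075 m and z of tin_1_mid in the frame of tray between 0.056 and 0.064 m and angle between tin_1_mid's own z axis and vertical below 0.06 rad) and ((horizontal distance between tin_2_mid and clip_1 below 0.003 m and z of tin_2_mid in the frame of clip_1 between 0.058 and 0.065 m and angle between tin_2_mid's own z axis and vertical below 0.06 rad) or (horizontal distance between tin_2_mid and clip_2 below 0.003 m and z of tin_2_mid in the frame of clip_2 between 0.058 and 0.065 m and angle between tin_2_mid's own z axis and vertical below 0.06 rad) or (horizontal distance between tin_2_mid and clip_3 below 0.003 m and z of tin_2_mid in the frame of clip_3 between 0.058 and 0.065 m and angle between tin_2_mid's own z axis and vertical below 0.06 rad)) and ((horizontal distance between tin_3_mid and clip_1 below 0.003 m and z of tin_3_mid in the frame of clip_1 between 0.058 and 0.065 m and angle between tin_3_mid's own z axis and vertical below 0.06 rad) or (horizontal distance between tin_3_mid and clip_2 below 0.003 m and z of tin_3_mid in the frame of clip_2 between 0.058 and 0.065 m and angle between tin_3_mid's own z axis and vertical below 0.06 rad) or (horizontal distance between tin_3_mid and clip_3 below 0.003 m and z of tin_3_mid in the frame of clip_3 between 0.058 and 0.065 m and angle between tin_3_mid's own z axis and vertical below 0.06 rad))) or ((x of tin_2_mid in the frame of tray between -0.045 and 0.045 m and y of tin_2_mid in the frame of tray between -0.075 and 0.075 m and z of tin_2_mid in the frame of tray between 0.056 and 0.064 m and angle between tin_2_mid's own z axis and vertical below 0.06 rad) and ((horizontal distance between tin_1_mid and clip_1 below 0.003 m and z of tin_1_mid in the frame of clip_1 between 0.058 and 0.065 m and angle between tin_1_mid's own z axis and vertical below 0.06 rad) or (horizontal distance between tin_1_mid and clip_2 below 0.003 m and z of tin_1_mid in the frame of clip_2 between 0.058 and 0.065 m and angle between tin_1_mid's own z axis and vertical below 0.06 rad) or (horizontal distance between tin_1_mid and clip_3 below 0.003 m and z of tin_1_mid in the frame of clip_3 between 0.058 and 0.065 m and angle between tin_1_mid's own z axis and vertical below 0.06 rad)) and ((horizontal distance between tin_3_mid and clip_1 below 0.003 m and z of tin_3_mid in the frame of clip_1 between 0.058 and 0.065 m and angle between tin_3_mid's own z axis and vertical below 0.06 rad) or (horizontal distance between tin_3_mid and clip_2 below 0.003 m and z of tin_3_mid in the frame of clip_2 between 0.058 and 0.065 m and angle between tin_3_mid's own z axis and vertical below 0.06 rad) or (horizontal distance between tin_3_mid and clip_3 below 0.003 m and z of tin_3_mid in the frame of clip_3 between 0.058 and 0.065 m and angle between tin_3_mid's own z axis and vertical below 0.06 rad))) or ((x of tin_3_mid in the frame of tray between -0.045 and 0.045 m and y of tin_3_mid in the frame of tray between -0.075 and 0.075 m and z of tin_3_mid in the frame of tray between 0.056 and 0.064 m and angle between tin_3_mid's own z axis and vertical below 0.06 rad) and ((horizontal distance between tin_1_mid and clip_1 below 0.003 m and z of tin_1_mid in the frame of clip_1 between 0.058 and 0.065 m and angle between tin_1_mid's own z axis and vertical below 0.06 rad) or (horizontal distance between tin_1_mid and clip_2 below 0.003 m and z of tin_1_mid in the frame of clip_2 between 0.058 and 0.065 m and angle between tin_1_mid's own z axis and vertical below 0.06 rad) or (horizontal distance between tin_1_mid and clip_3 below 0.003 m and z of tin_1_mid in the frame of clip_3 between 0.058 and 0.065 m and angle between tin_1_mid's own z axis and vertical below 0.06 rad)) and ((horizontal distance between tin_2_mid and clip_1 below 0.003 m and z of tin_2_mid in the frame of clip_1 between 0.058 and 0.065 m and angle between tin_2_mid's own z axis and vertical below 0.06 rad) or (horizontal distance between tin_2_mid and clip_2 below 0.003 m and z of tin_2_mid in the frame of clip_2 between 0.058 and 0.065 m and angle between tin_2_mid's own z axis and vertical below 0.06 rad) or (horizontal distance between tin_2_mid and clip_3 below 0.003 m and z of tin_2_mid in the frame of clip_3 between 0.058 and 0.065 m and angle between tin_2_mid's own z axis and vertical below 0.06 rad)))) and contact force between tray and anything else below 1.5 N); the robot touches nothing.
It fails at once if a clip is pressed or struck with more than 20 N (contact force between any of clip_1, clip_2, clip_3 and anything else above 20 N).
It fails at once if a tin is dropped or thrown (faster than 0.9 m/s) (linear speed of any of tin_1, tin_2, tin_3 above 0.9 m/s).
It fails at once if a tin is tipped by more than 0.5 rad (angle between any of tin_1_mid, tin_2_mid, tin_3_mid's own z axis and vertical above 0.5 rad).
It fails at once if the mill, the jar or the mug is shifted by more than 20 mm (distance of any of mill, jar, mug from where it was at the start of the episode above 0.02 m).
It also fails if it takes over 72 s, if anything falls off the work surface, if the arm or the gripper's body presses on something with over 40 N, if the wrist force passes 120 N, or if a joint passes its speed limit or range.

## Robot

A 6-joint arm with a two-finger parallel gripper is mounted at the origin on the work surface. World frame = base frame: x ahead of the robot, y to its left, z up, the work surface at z = 0. Lengths are in m, angles in rad, forces in N, time in s.
With the tool pointing down it reaches from about 0.15 to 0.775 m from the base axis. Payload 6.1 kg.
Tool frame: the origin (TCP) lies on the front face of the gripper's body, between the roots of the fingers; the fingertips stand 73 mm ahead of it and the grasp point (between the pads) lies 54 mm ahead of it (robot.tip_reach is the distance from the TCP to the fingertips, in m); z points along the fingers, y is the line along which they close (so a half turn about z gives the same grasp; the last joint's range is limited). The gripper opens to 85 mm and grips with 20 to 120 N. Pads are 22 mm wide; open, the fingers measure 114 mm over their backs; the gripper's body (76 mm by 85 mm) begins 54 mm behind the grasp point. The pads swing forward as they close: fully open they stand 13 mm farther back than shut.
Start: joints at [-1.218, 0.126, -0.04, 1.405, 0, 1.571], TCP at [0.181, -0.493, 0.304] pointing down, gripper open.
Joint ranges: [-2.72, 2.72], [-0.95, 1.95], [-1.27, 1.35], [-1.78, 2.02], [-1.46, 1.47], [-3.14, 3.14]. Speed limits (rad/s): [2.39, 2.39, 3.01, 3.14, 3.14, 3.14].

## Interface

Orientations are given as a unit quaternion [w, x, y, z].
In Python, from station import robot gives the robot as it stands. Calls block until the motion is done:
- robot.reach(position, orientation): joint-space move of the TCP to a pose.
- robot.line_to(position, rotation=None, speed=0.15, threshold=None): straight line of the TCP; rotation=None keeps the orientation; speed is the mean speed in m/s. With threshold (N) it stops when the force on the tool has changed by that much, and returns True; else False.
- robot.set_joints(angles): joint-space move.
- robot.move_gripper(opening, f_grip=None): finger opening in m; f_grip is the grip in N (None keeps the last); returns when the fingers have stopped.
- robot.sleep(seconds).
- robot.inverse_kinematics(position, orientation): joint angles nearest the present ones, or None.
- robot.camera(name): name is "scene" or "top" or "wrist"; returns a dict with "img" (384x512x3 uint8, red, green, blue), "range_z" (384x512 float32, m along the optical axis (not along the pixel's ray), 0 where there is no reading), "vfov" (degrees; the focal length in pixels is half the picture's height over the tangent of half this angle, whatever the lens; pixels are square), "cx", "cy" (the principal point, pixels), "R" (3x3) and "t" (3): a world point X has camera coordinates R X + t. Camera axes: x right, y down, z forward; pixel columns grow to the right and rows downward; lengths in m; the calibration is good to about 2 mm. A picture is of the moment at which its call begins.
A pose or a line that the arm cannot do raises robot.MotionError and nothing moves.
- robot.finish_job(): hands the job in; it is judged then, once.
Trained networks look in the newest picture that a camera, given by its name, has taken for a name from the list of things; names that differ only in an ending like _2 or _b are one class to them, and where a whole thing is asked for, a point or a joint stands for the part that bears it (a point fixed in the world has none). Each returns a list of dicts, best first, with "conf" (0 to 1); they miss things now and then, are a little off and sometimes report something else, mostly with a low value. They report only what shows in the picture. A call takes as long as a camera call. They do not tell look-alikes from the thing itself.
- robot.outline_of(thing, camera): "mask" (384x512 bool, what is visible of it).
- robot.spot_point(thing, camera): "at" ([x, y, z] in m, in the coordinates of the camera as it stood for that picture, good to about 4 mm: a listed point, or the origin of a listed thing).
Readings, each from a call of its own:
- robot.read_time_s(): time.
- robot.read_qpos(): joint angles.
- robot.read_qd(): joint speeds.
- robot.read_effort(): joint torques, N m.
- robot.read_ee_pos(): TCP position.
- robot.read_eef_rot(): TCP orientation.
- robot.read_wrist_force(): force on the tool from outside, world axes, zero at the start.
- robot.read_moment(): the same for the moment, N m.
- robot.read_finger_gap(): finger opening in m.
- robot.read_finger_force(): force on a finger pad.
Only numpy, scipy, OpenCV 4.12 (cv2) and the standard library are available. Lean on these libraries where they do the work, as an engineer would, in place of code of your own. Each camera call takes 0.05 s, during which the arm holds its last target. There are 200 camera calls.

## Working session

There is one attempt and no reset: what is moved stays moved. The work goes in short steps, each a Python script; the robot and the scene stay as the last script left them, time stands still between calls to the robot, and variables do not carry over. Pictures are saved under pics/ and viewed, at most 10 in all, crops included, and the job is handed in when it is done.

```bash
mkdir -p pics && cat > h.py <<'E'
import numpy as np, cv2
from station import robot
def f(c): return c["img"].shape[0]/2/np.tan(np.radians(c["vfov"])/2)
def w(c,p): return np.asarray(c["R"]).T@(np.asarray(p)-np.asarray(c["t"]))
def cloud(c):
    z=c["range_z"]; v,u=np.mgrid[:z.shape[0],:z.shape[1]]; F=f(c)
    P=np.stack([(u-c["cx"])/F*z,(v-c["cy"])/F*z,z],-1)
    return (P-np.asarray(c["t"]))@np.asarray(c["R"])
def pix(c,X):
    p=np.asarray(c["R"])@X+np.asarray(c["t"]); return p[:2]/p[2]*f(c)+[c["cx"],c["cy"]]
E
python3 - <<'E'
from h import *
for n in ["top","scene"]:
    c=robot.camera(n); cv2.imwrite(f"pics/{n}0.png",c["img"][...,::-1])
    P=cloud(c); np.savez(f"{n}0.npz",P=P,img=c["img"])
    for t in ["tin_1_mid","clip_1","rack","tray","mill","jar","mug"]:
        for d in robot.spot_point(t,n):
            X=w(c,d["at"]); print(n,t,round(d["conf"],2),X.round(3),pix(c,X).round())
    print([ (round(d["conf"],2),np.median(P[d["mask"]],0).round(3),d["mask"].sum()) for d in robot.outline_of("tin_1_mid",n)])
print(robot.read_eef_rot(),robot.read_time_s())
E
```

```text
top tin_1_mid 0.79 [0.495 0.231 0.056] [184. 184.]
top tin_1_mid 0.56 [0.266 0.205 0.056] [191. 265.]
top tin_1_mid 0.54 [0.393 0.197 0.057] [195. 220.]
top clip_1 0.66 [ 0.65   0.129 -0.001] [222. 136.]
top clip_1 0.51 [ 0.654 -0.043  0.001] [278. 135.]
top clip_1 0.43 [ 0.652  0.048 -0.   ] [249. 136.]
top rack 0.86 [0.648 0.045 0.001] [250. 137.]
top tray 0.86 [ 0.402 -0.251  0.004] [349. 218.]
top tray 0.65 [0.392 0.197 0.055] [195. 220.]
top mill 0.57 [ 0.439 -0.055 -0.   ] [282. 205.]
top jar 0.65 [ 0.502  0.391 -0.002] [136. 184.]
top mug 0.97 [ 0.656 -0.363  0.001] [384. 135.]
[(0.61, array([0.277, 0.199, 0.11 ]), np.int64(398)), (0.6, array([0.49 , 0.227, 0.111]), np.int64(391))]
scene tin_1_mid 0.96 [0.275 0.205 0.055] [336. 159.]
scene tin_1_mid 0.77 [0.39  0.191 0.052] [324. 186.]
scene tin_1_mid 0.61 [0.493 0.238 0.053] [332. 218.]
scene clip_1 0.53 [ 0.648 -0.041  0.   ] [226. 244.]
scene clip_1 0.42 [0.652 0.042 0.003] [252. 253.]
scene rack 0.98 [ 0.651  0.046 -0.002] [253. 253.]
scene tray 0.95 [ 0.397 -0.255 -0.005] [194. 163.]
scene mill 0.81 [ 0.435 -0.056  0.005] [245. 185.]
scene jar 0.88 [ 0.5    0.392 -0.001] [379. 243.]
scene mug 0.59 [ 0.655 -0.361  0.   ] [128. 216.]
[(0.89, array([0.29 , 0.207, 0.087]), np.int64(395)), (0.78, array([0.508, 0.235, 0.091]), np.int64(512)), (0.61, array([0.408, 0.196, 0.085]), np.int64(506))]
[2.00162738e-05 9.84478659e-01 1.75504329e-01 9.03887669e-06] 0.9
```

```bash
python3 - <<'E'
import cv2,numpy as np
a=cv2.imread("pics/top0.png");b=cv2.imread("pics/scene0.png")
cv2.imwrite("pics/a.png",cv2.resize(a[90:320,110:420],None,fx=2.5,fy=2.5,interpolation=cv2.INTER_CUBIC))
cv2.imwrite("pics/b.png",cv2.resize(b[110:310,90:410],None,fx=2.5,fy=2.5,interpolation=cv2.INTER_CUBIC))
P=np.load("top0.npz")["P"]
# tall tops at tin height
m=((P[...,2]>.102)&(P[...,2]<.118)).astype(np.uint8)
n,l,s,c=cv2.connectedComponentsWithStats(m)
for i in range(1,n):
    if s[i,4]>60:
        Q=P[l==i]; print(s[i],np.median(Q,0).round(4),((Q.min(0)+Q.max(0))/2).round(4),np.ptp(Q,axis=0).round(3))
E
```

```text
[ 314   24   72   69 3904] [ 0.8481 -0.2388  0.1124] [ 0.8514 -0.2394  0.1102] [0.204 0.201 0.015]
[430  40  60  35 187] [ 0.8361 -0.4922  0.1099] [ 0.851  -0.548   0.1099] [0.095 0.157 0.016]
[  5  44  73  35 232] [0.8154 0.5593 0.1104] [0.8426 0.6443 0.1101] [0.098 0.202 0.016]
[ 97  52  31  25 106] [0.818  0.4106 0.1104] [0.8316 0.4368 0.11  ] [0.067 0.083 0.016]
[ 30 167  30  54 229] [0.4534 0.5782 0.1099] [0.4618 0.6015 0.11  ] [0.147 0.075 0.016]
[170 174  19  18 266] [0.4936 0.2328 0.112 ] [0.4928 0.2335 0.1097] [0.047 0.048 0.015]
[227 192  19  19 266] [0.443  0.0758 0.1117] [0.4432 0.0761 0.1105] [0.049 0.049 0.011]
[183 210  19  19 274] [0.3938 0.1931 0.1118] [0.3939 0.1944 0.1106] [0.048 0.049 0.012]
[ 54 234  12 109 354] [0.2197 0.5366 0.1102] [0.2119 0.5427 0.11  ] [0.279 0.041 0.016]
[144 235  20  19 284] [0.3263 0.2951 0.1116] [0.3265 0.2967 0.1101] [0.048 0.051 0.015]
[178 255  19  19 292] [0.2749 0.2043 0.1113] [0.2748 0.2047 0.1096] [0.047 0.048 0.015]
```

View pics/a.png

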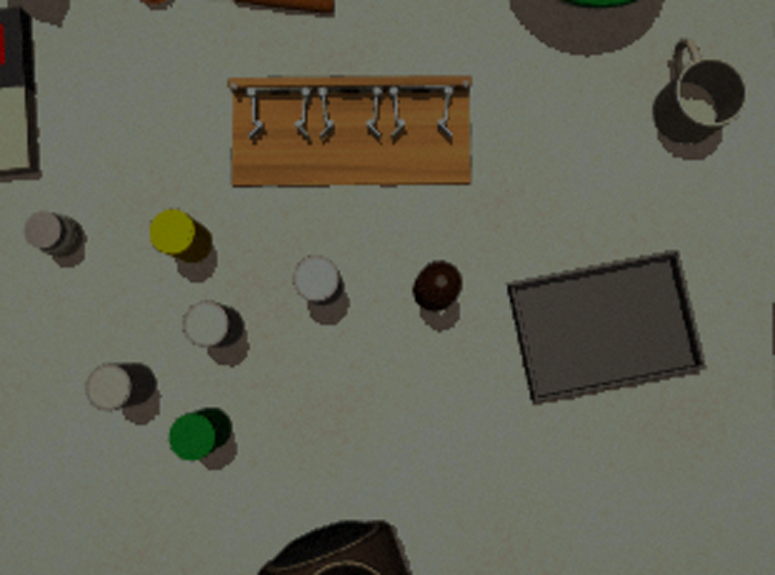

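View pics/b.png

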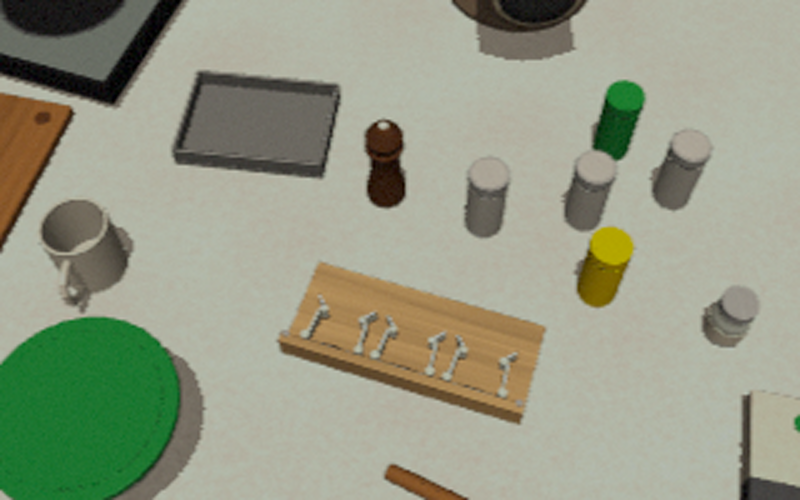

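The image shows six upright cylinders. In crop a.png the plain metal tins are at (318,279), (208,324) and (109,386), all 110 mm high and about 50 mm across, so these are the ones meant. Yellow (173,232) and green (193,436) are excluded, the jar is at (44,232) and the mill at (437,285). Next I measure the rack and tray more precisely.

```bash
python3 - <<'E'
from h import *
for n in ["top","scene"]:
    c=robot.camera(n); P=cloud(c)
    for t in ["rack","tray"]:
        m=robot.outline_of(t,n)[0]["mask"]
        Q=P[m]; Q=Q[(Q[:,2]>-.01)&(Q[:,2]<.06)]
        r=cv2.minAreaRect(Q[:,:2].astype(np.float32)*1000); print(n,t,r)
        if t=="rack":
            b=Q[(Q[:,2]>.028)]; r=cv2.minAreaRect(b[:,:2].astype(np.float32)*1000); print(" back",r,np.median(b[:,2]), cv2.fitLine(b[:,:2].astype(np.float32),cv2.DIST_HUBER,0,.01,.01).ravel())
            # white clip pixels: grey, low saturation inside the rack mask's hull
            x0,x1,y0,y1=.60,.675,-.11,.2
            hsv=cv2.cvtColor(c["img"],cv2.COLOR_RGB2HSV)
            k=(P[...,0]>x0)&(P[...,0]<x1)&(P[...,1]>y0)&(P[...,1]<y1)&(P[...,2]>.018)&(P[...,2]<.045)&(hsv[...,1]<70)&(hsv[...,2]>90)
            W=P[k]; print(" clips",len(W)); 
            nn,l,s,cc=cv2.connectedComponentsWithStats(k.astype(np.uint8),connectivity=8)
            for i in range(1,nn):
                if s[i,4]>5: print("  ",s[i,4],P[l==i].mean(0).round(4),P[l==i].min(0).round(3),P[l==i].max(0).round(3))
for p in [(.443,.076,.134),(.394,.194,.134),(.3265,.297,.134),(.66,.13,.14),(.66,-.04,.14),(.59,.13,.3),(.59,-.04,.3),(.4,-.25,.3),(.443,.076,.3),(.3265,.297,.3)]:
    q=robot.inverse_kinematics(p,[0,1,0,0]); print(p,None if q is None else np.round(q,2))
E
```

```text
top rack ((633.489990234375, 45.766212463378906), (136.72291564941406, 293.69024658203125), 0.3567654490470886)
 back ((655.0053100585938, 44.03132629394531), (72.69743347167969, 287.5174560546875), 0.6472922563552856) 0.03578208327164249 [ 0.01839351 -0.99983084  0.679365    0.03269041]
 clips 117
   7 [0.6712 0.1625 0.0372] [0.669 0.159 0.034] [0.675 0.166 0.041]
   7 [0.672  0.0976 0.038 ] [0.669 0.094 0.036] [0.675 0.1   0.04 ]
   9 [0.6655 0.0767 0.0345] [0.655 0.076 0.031] [0.673 0.079 0.036]
   18 [0.6412 0.1577 0.0334] [0.621 0.15  0.03 ] [0.664 0.162 0.036]
   8 [ 0.6534 -0.0104  0.034 ] [ 0.643 -0.01   0.028] [ 0.664 -0.01   0.037]
   15 [0.6431 0.1019 0.0328] [0.63  0.1   0.029] [0.661 0.109 0.035]
   13 [ 0.6368 -0.0684  0.0342] [ 0.622 -0.076  0.03 ] [ 0.652 -0.061  0.039]
   7 [0.6355 0.0698 0.0329] [0.63  0.067 0.03 ] [0.64  0.073 0.035]
   10 [0.6322 0.0174 0.0333] [0.622 0.01  0.027] [0.641 0.022 0.037]
top tray ((396.5907897949219, -260.5420837402344), (142.69956970214844, 214.55709838867188), 11.815749168395996)
scene rack ((623.876220703125, 42.88176727294922), (1
[... 679 characters left out ...]
9]
scene tray ((386.1724548339844, -254.04824829101562), (168.98304748535156, 199.67324829101562), 11.691987991333008)
(0.443, 0.076, 0.134) [ 0.17  0.04 -0.51  1.02  0.   -2.97]
(0.394, 0.194, 0.134) [ 0.46  0.03 -0.53  1.02  0.   -2.68]
(0.3265, 0.297, 0.134) [ 0.74  0.03 -0.52  1.02  0.   -2.4 ]
(0.66, 0.13, 0.14) [ 0.19  0.44  0.02  1.15  0.   -2.95]
(0.66, -0.04, 0.14) [-0.06  0.42 -0.01  1.14  0.    3.08]
(0.59, 0.13, 0.3) [ 0.22  0.28  0.14  1.43  0.   -2.92]
(0.59, -0.04, 0.3) [-0.07  0.25  0.11  1.42  0.    3.07]
(0.4, -0.25, 0.3) [-0.56  0.03 -0.16  1.39  0.    2.58]
(0.443, 0.076, 0.3) [ 0.17 -0.02 -0.2   1.39  0.   -2.97]
(0.3265, 0.297, 0.3) [ 0.74 -0.03 -0.21  1.39  0.   -2.4 ]
```

```bash
cat >> h.py <<'E'
Q=[0,0,1,0]; HOME={1:(.649,.131),3:(.651,-.0388)}; YAW=.012; TRAY=(.400,-.253); ZG=.132; ZT=.295
def log(*a): print(round(robot.read_time_s(),1),*a)
def pick(x,y):
    robot.move_gripper(.085)
    robot.reach([x,y,.22],Q); robot.line_to([x,y,ZG],speed=.15)
    f0=np.array(robot.read_wrist_force())
    robot.move_gripper(.03,f_grip=70)
    log("gap",robot.read_finger_gap())
    robot.line_to([x,y,ZG+.018],speed=.06); robot.sleep(.5)
    fs=[]
    for _ in range(5): fs.append(robot.read_wrist_force()); robot.sleep(.02)
    d=np.mean(fs,0)-f0; log("dF",d.round(2),"g",round(-d[2]/9.81*1000)); return -d[2]
def carry(x,y):
    p=robot.read_ee_pos(); robot.line_to([p[0],p[1],ZT],speed=.2); robot.line_to([x,y,ZT],speed=.25)
def lower(x,y,h):
    robot.line_to([x,y,ZG+h+.01],speed=.15)
    log("touch",robot.line_to([x,y,ZG+h-.002],speed=.02,threshold=2.),np.round(robot.read_ee_pos(),4))
def up(): 
    p=robot.read_ee_pos(); robot.line_to([p[0],p[1],.26],speed=.25)
E
python3 - <<'E'
from h import *
w_=pick(.4432,.076); log(w_)
c=robot.camera("scene"); cv2.imwrite("pics/p1.png",cv2.resize(c["img"][90:310,130:410],None,fx=2,fy=2)[...,::-1])
E
```

```text
4.8 gap 0.04896703128583014
5.9 dF [-0.02 -0.13 -0.83] g 85
5.9 0.8339845622118924
```

View pics/p1.png

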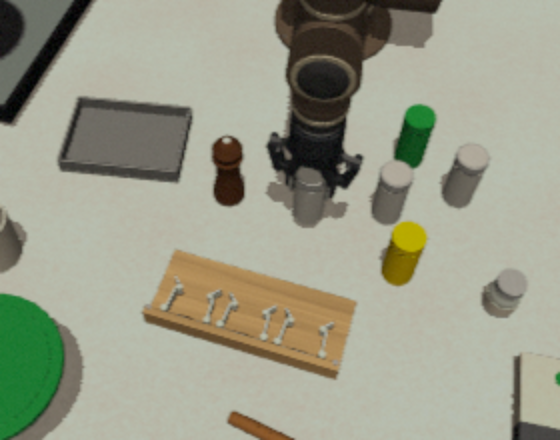

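The picture shows the tin held upright at (310,200) and just clear of the counter. At about 0.8 N it is empty, so it goes to the tray.

```bash
python3 - <<'E'
from h import *
carry(*TRAY); lower(*TRAY,.005)
robot.move_gripper(.07); up()
c=robot.camera("top"); 
for d in robot.spot_point("tin_1_mid","top"): print(round(d["conf"],2),w(c,d["at"]).round(3))
P=cloud(c); m=(abs(P[...,0]-.4)<.06)&(abs(P[...,1]+.25)<.08)&(P[...,2]>.09)&(P[...,2]<.13); print("top in tray",P[m].mean(0).round(3),m.sum())
w_=pick(.3939,.194); log(w_)
E
```

```text
9.9 touch True [ 0.4001 -0.2531  0.1382]
0.93 [0.496 0.232 0.059]
0.76 [0.392 0.193 0.056]
0.68 [0.27  0.209 0.053]
top in tray [ 0.385 -0.249  0.114] 89
14.1 gap 0.048970099717008844
15.1 dF [-0.38 -0.08 -2.18] g 222
15.1 2.178410150851093
```

```bash
cat >> h.py <<'E'
def at(k,s):
    x,y=HOME[k]; return [x+s*np.cos(YAW),y+s*np.sin(YAW)]
def insert(k):
    carry(*at(k,-.058)); lower(*at(k,-.058),.006)
    z=robot.read_ee_pos()[2]; f0=np.array(robot.read_wrist_force())
    for s,v,t in [(-.034,.05,8),(-.024,.03,14),(-.010,.03,14),(.007,.012,9)]:
        r=robot.line_to(at(k,s)+[z],speed=v,threshold=t)
        p=robot.read_ee_pos(); log(s,r,np.round(p,4),"F",(np.array(robot.read_wrist_force())-f0).round(1))
        if r and s<-.009: print("stopped early"); return False
    return r
E
python3 - <<'E'
from h import *
print(insert(1))
c=robot.camera("scene"); cv2.imwrite("pics/p2.png",cv2.resize(c["img"][150:310,180:380],None,fx=3,fy=3)[...,::-1])
E
```

```text
18.6 touch True [0.5911 0.1303 0.1392]
18.8 -0.034 True [0.5921 0.1303 0.1392] F [0.3 0.  0. ]
stopped early
False
```

View pics/p2.png

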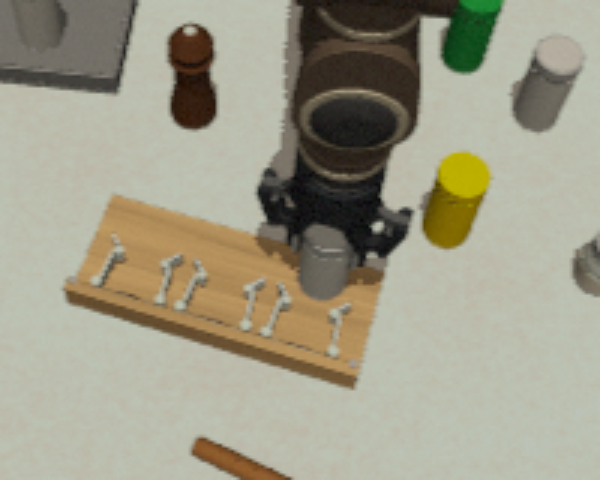

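The tin stands upright on the base board at (325,262) before clip 1. The stop was only a start-up transient, since the force is 0.3 N now. I'll settle the tin lower and push more slowly.

```bash
cat >> h.py <<'E'
def insert2(k,s0):
    f0=np.array(robot.read_wrist_force()); print("f",f0.round(2))
    p=robot.read_ee_pos(); r=robot.line_to([p[0],p[1],ZG+.006-.001],speed=.01,threshold=2.5)
    z=robot.read_ee_pos()[2]; log("settle",r,round(z,4),np.round(robot.read_wrist_force(),2))
    for s,v,t in [(s0,.02,12),(-.022,.02,15),(-.010,.02,15),(-.002,.01,9),(.006,.008,9)]:
        r=robot.line_to(at(k,s)+[z],speed=v,threshold=t)
        p=robot.read_ee_pos(); log(s,r,np.round(p,4),"F",(np.array(robot.read_wrist_force())-f0).round(1))
        if r and s<-.009: print("stopped early"); return False
        if r: return True
    return r
E
python3 - <<'E'
from h import *
print(insert2(1,-.036))
E
```

```text
f [-0.26 -0.1   4.37]
19.0 settle True 0.1392 [-1.97 -0.15  4.77]
19.4 -0.036 True [0.5937 0.1303 0.1392] F [ 0.4 -0.4 -0.8]
stopped early
False
```

```bash
python3 - <<'E'
from h import *
p=robot.read_ee_pos(); f0=np.array(robot.read_wrist_force())
robot.line_to([p[0],p[1],.1387+.001],speed=.02); 
log(f0.round(2),np.round(robot.read_wrist_force(),2),np.round(robot.read_moment(),2),robot.read_finger_gap())
s=p[0]-HOME[1][0]
for i in range(4):
    s+=.002; robot.line_to(at(1,s)+[.1397],speed=.02); log(round(s,4),np.round(robot.read_ee_pos(),4),np.round(robot.read_wrist_force(),2))
E
```

```text
19.7 [ 0.14 -0.48  3.56] [ 0.73 -0.46 -0.28] [-0.01 -0.14 -0.04] 0.04834896917955786
19.9 -0.0533 [0.5955 0.1303 0.1394] [-0.1  -1.23 -1.36]
20.2 -0.0513 [0.5978 0.1303 0.1394] [ 0.36 -0.55 -1.57]
20.4 -0.0493 [0.5999 0.1304 0.1396] [ 0.2   0.16 -2.34]
20.7 -0.0473 [0.6019 0.1304 0.1397] [-0.38  0.01 -2.2 ]
```

```bash
cat >> h.py <<'E'
def push(k,z,s_end=.008,lim=8.5):
    s=robot.read_ee_pos()[0]-HOME[k][0]
    while s<s_end:
        d=.004 if s<-.036 else (.002 if s<-.004 else .001)
        s+=d; robot.line_to(at(k,s)+[z],speed=.02)
        F=np.array(robot.read_wrist_force()); p=robot.read_ee_pos()
        log(round(s,4),round(p[0]-HOME[k][0],4),F.round(1))
        if -F[0]>15 or (s>-.009 and -F[0]>lim): break
    robot.sleep(.2); log("end",np.round(robot.read_ee_pos(),4),np.round(robot.read_wrist_force(),2),np.round(robot.read_moment(),2))
E
python3 - <<'E'
from h import *
push(1,.1396)
E
```

```text
21.1 -0.0431 -0.043 [ 0.5  1.  -2.1]
21.4 -0.0391 -0.039 [-0.4 -0.7 -2.8]
21.8 -0.0351 -0.035 [ 0.6  0.5 -3. ]
22.0 -0.0331 -0.033 [-0.2 -0.3 -2.8]
22.3 -0.0311 -0.0315 [-2.1 -1.4 -2.5]
22.5 -0.0291 -0.0301 [-4.7 -2.3  0.3]
22.8 -0.0271 -0.0282 [-5.7 -3.   2. ]
23.0 -0.0251 -0.027 [-8.4 -1.5  4.1]
23.3 -0.0231 -0.025 [-8.7 -2.4  3.5]
23.5 -0.0211 -0.0229 [-8.  -1.6  3.3]
23.8 -0.0191 -0.021 [-8.2 -1.2  3.4]
24.0 -0.0171 -0.0186 [-6.6 -2.   2.2]
24.3 -0.0151 -0.0164 [-6.7 -1.2  1.9]
24.5 -0.0131 -0.0141 [-5.8 -0.7  0.4]
24.8 -0.0111 -0.0113 [-3.4 -2.  -0.9]
25.0 -0.0091 -0.0087 [-1.9 -1.3 -3. ]
25.3 -0.0071 -0.0066 [ 0.7 -0.3 -2.9]
25.5 -0.0051 -0.0047 [ 0.6 -0.9 -3.1]
25.8 -0.0031 -0.0028 [ 0.7 -1.  -2.8]
26.0 -0.0021 -0.002 [ 0.9 -1.7 -1.9]
26.3 -0.0011 -0.001 [ 0.4 -1.1 -2.3]
26.5 -0.0001 -0.0 [ 1.3 -0.9 -1.6]
26.8 0.0009 0.001 [ 1.8 -0.9 -1.9]
27.0 0.0019 0.0018 [-0.3 -1.2 -1.4]
27.3 0.0029 0.0025 [-0.9 -2.2 -1.7]
27.5 0.0039 0.0034 [-3.8 -3.1  1.1]
27.8 0.0049 0.0042 [-5.7 -3.8  1.9]
28.0 0.0059 0.0049 [-6.6 -2.4  1.7]
28.3 0.0069 0.0054 [-7.5 -2.9  3.3]
28.5 0.0079 0.006 [-10.   -2.5   4.1]
28.7 end [0.655  0.1309 0.1396] [-9.53 -2.44  3.67] [-0.83  2.26 -0.03]
```

```bash
python3 - <<'E'
from h import *
robot.move_gripper(.064); up()
c=robot.camera("top"); P=cloud(c)
for X in [(.652,.131),(.4,-.253)]:
    m=(np.hypot(P[...,0]-X[0],P[...,1]-X[1])<.035)&(P[...,2]>.095)&(P[...,2]<.135); Z=P[m]; print(Z.mean(0).round(4) if len(Z) else None,((Z.min(0)+Z.max(0))/2).round(4),np.ptp(Z,axis=0).round(3),len(Z))
w_=pick(.3265,.2967)
c=robot.camera("scene"); cv2.imwrite("pics/p3.png",cv2.resize(c["img"][90:310,130:410],None,fx=2.5,fy=2.5)[...,::-1])
E
```

```text
Traceback (most recent call last):
ValueError: zero-size array to reduction operation minimum which has no identity
```

```bash
cat >> h.py <<'E'
def chk():
    c=robot.camera("top"); P=cloud(c)
    for X in [(.652,.131),(.653,-.039),(.4,-.253)]:
        m=(np.hypot(P[...,0]-X[0],P[...,1]-X[1])<.035)&(P[...,2]>.1)&(P[...,2]<.135); Z=P[m]
        if len(Z): print(Z.mean(0).round(4),((Z.min(0)+Z.max(0))/2).round(4),np.ptp(Z,axis=0).round(3),len(Z))
    c=robot.camera("scene")
    for d in robot.spot_point("tin_1_mid","scene"): print(round(d["conf"],2),w(c,d["at"]).round(3))
    return c
E
python3 - <<'E'
from h import *
w_=pick(.3265,.2967); c=chk()
cv2.imwrite("pics/p3.png",cv2.resize(c["img"][90:310,130:410],None,fx=2.5,fy=2.5)[...,::-1]); log()
E
```

```text
32.6 gap 0.0488115180530973
33.6 dF [-0.43  0.16 -4.1 ] g 418
[0.6468 0.1287 0.1177] [0.6481 0.1287 0.1116] [0.049 0.049 0.023] 266
[ 0.3993 -0.2517  0.116 ] [ 0.3993 -0.2523  0.1116] [0.048 0.049 0.021] 294
0.95 [0.641 0.129 0.055]
0.78 [0.492 0.238 0.051]
0.55 [0.272 0.205 0.055]
0.17 [ 0.437 -0.055  0.007]
33.8
```

View pics/p3.png

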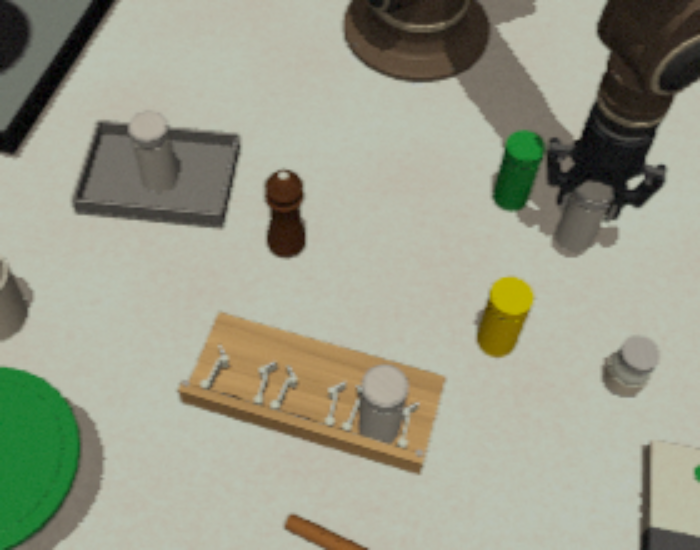

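The picture shows the tray tin upright at (155,150), tin 2 in clip 1 at (383,400), and tin 3 held clear at (580,220). Tin 3 is clearly full, so it goes into clip 3.

```bash
python3 - <<'E'
from h import *
carry(*at(3,-.058)); log("hang",np.round(robot.read_wrist_force(),2))
robot.line_to(at(3,-.058)+[.150],speed=.15); robot.line_to(at(3,-.058)+[.1398],speed=.03); robot.sleep(.1)
log("low",np.round(robot.read_wrist_force(),2),np.round(robot.read_ee_pos(),4))
push(3,.1396,lim=7.5)
E
```

```text
36.5 hang [ 0.6   0.14 -2.55]
38.2 low [ 0.36  0.17 -3.2 ] [ 0.593  -0.0395  0.1398]
38.6 -0.054 -0.0539 [-1.1 -0.4 -2.5]
38.9 -0.05 -0.0499 [ 0.4  0.2 -2.9]
39.3 -0.046 -0.0459 [ 0.3  0.9 -2.8]
39.6 -0.042 -0.0419 [ 1.4 -0.7 -3.4]
40.0 -0.038 -0.0379 [ 0.2  0.3 -3.3]
40.3 -0.034 -0.0339 [ 0.1 -0.2 -3.4]
40.6 -0.032 -0.032 [-0.5 -1.5 -3. ]
40.8 -0.03 -0.0307 [-3.6 -2.8 -0.5]
41.1 -0.028 -0.0287 [-3.8 -2.3 -0.5]
41.3 -0.026 -0.0273 [-6.1 -2.4 -0.1]
41.6 -0.024 -0.0257 [-9.3 -1.6  2.2]
41.8 -0.022 -0.0239 [-8.6 -2.6  2.7]
42.1 -0.02 -0.022 [-9.8 -1.4  3.1]
42.3 -0.018 -0.0196 [-8.1 -1.2  1.5]
42.6 -0.016 -0.0171 [-5.7 -0.9 -0.6]
42.8 -0.014 -0.0145 [-3.5 -1.4 -1.8]
43.1 -0.012 -0.0116 [-2.1 -0.8 -4.3]
43.3 -0.01 -0.0094 [-0.5 -1.5 -4.3]
43.6 -0.008 -0.0075 [ 0.4 -0.9 -3.8]
43.8 -0.006 -0.0056 [ 0.3 -1.1 -2.7]
44.1 -0.004 -0.0036 [ 0.5 -1.3 -3.1]
44.3 -0.002 -0.0017 [ 1.7 -1.2 -1.9]
44.6 -0.001 -0.0009 [ 0.6 -1.2 -2.2]
44.8 -0.0 0.0001 [ 0.7 -0.8 -3. ]
45.1 0.001 0.0011 [ 0.2 -0.8 -3.3]
45.3 0.002 0.0019 [ 0.5 -2.6 -2.4]
45.6 0.003 0.0027 [-1.9 -1.9 -2.6]
45.8 0.004 0.0035 [-4.1 -3.8 -0.8]
46.1 0.005 0.0043 [-4.3 -2.8  1. ]
46.3 0.006 0.0049 [-6.7 -3.2  1.2]
46.6 0.007 0.0056 [-7.5 -3.   2. ]
46.8 0.008 0.0063 [-9.3 -3.1  3.9]
47.0 end [ 0.6572 -0.0389  0.1395] [-8.25 -3.63  2.53] [-0.82  2.07 -0.01]
```

```bash
python3 - <<'E'
from h import *
robot.line_to(at(3,.0035)+[.1396],speed=.03); log(np.round(robot.read_wrist_force(),1))
robot.move_gripper(.064); up()
robot.line_to([.55,.046,.36],speed=.4); robot.sleep(.1)
c=robot.camera("wrist"); P=cloud(c); np.savez("w.npz",P=P,img=c["img"]); cv2.imwrite("pics/w1.png",c["img"][...,::-1])
print("cam",w(c,[0,0,0]).round(3),np.asarray(c["R"])[2].round(2))
# fitted circles of tin tops
for X in [(.652,.131),(.653,-.039)]:
    m=(np.hypot(P[...,0]-X[0],P[...,1]-X[1])<.04)&(P[...,2]>.11)&(P[...,2]<.122); Z=P[m]
    if len(Z)>20:
        (a,b),r=cv2.minEnclosingCircle(Z[:,:2].astype(np.float32)); A=np.c_[Z[:,:2],np.ones(len(Z))]; k=np.linalg.lstsq(A,Z[:,2],rcond=None)[0]
        print("top c",round(a,4),round(b,4),"r",round(r,4),Z.mean(0).round(4),"slope",k.round(3),len(Z))
# backboard top
m=(P[...,2]>.030)&(P[...,2]<.042)&(P[...,0]>.668)&(P[...,0]<.72)&(abs(P[...,1]-.046)<.14); Z=P[m]
for y in np.arange(-.09,.19,.03):
    q=Z[abs(Z[:,1]-y)<.008]; 
    if len(q): print(round(y,2),np.percentile(q[:,0],[3,50,97]).round(4),len(q))
chk(); log()
E
```

```text
47.3 [-3.5 -3.9 -1.4]
cam [0.467 0.046 0.428] [ 0.32 -0.   -0.95]
top c 0.6452 0.1294 r 0.025 [0.6365 0.1258 0.1158] slope [0.054 0.021 0.079] 612
top c 0.648 -0.04 r 0.0252 [ 0.6383 -0.0361  0.1155] slope [ 0.042 -0.017  0.088] 539
-0.09 [0.6757 0.6789 0.6861] 18
-0.03 [0.6755 0.6826 0.6867] 15
0.0 [0.6695 0.6788 0.6866] 93
0.03 [0.6732 0.6788 0.6867] 94
0.06 [0.6736 0.6789 0.6871] 92
0.09 [0.6689 0.6774 0.6848] 87
0.12 [0.6755 0.6809 0.6847] 11
0.18 [0.6714 0.6771 0.6847] 36
[ 0.6503 -0.0424  0.1176] [ 0.651  -0.0427  0.1113] [0.05  0.044 0.022] 237
[ 0.3993 -0.2518  0.1162] [ 0.3994 -0.2523  0.111 ] [0.048 0.049 0.02 ] 295
0.97 [0.644 0.129 0.059]
0.92 [0.492 0.235 0.054]
0.86 [0.273 0.204 0.055]
0.45 [ 0.651 -0.042  0.002]
49.1
```

View pics/w1.png

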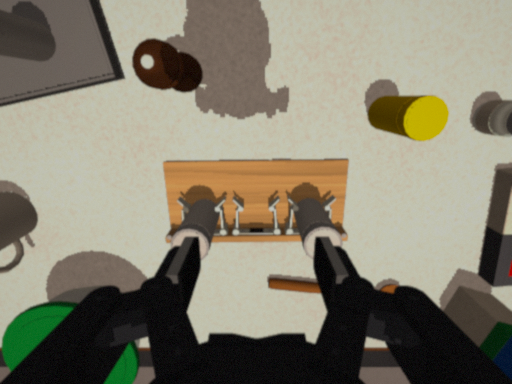

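The view shows both tins seated between their jaws at (200,235) and (312,235), partly hidden by the fingers. I'll check the gap to the backboard from a better viewpoint, with the arm clear of the top camera.

```bash
python3 - <<'E'
from h import *
def meas(c,name):
    P=cloud(c)
    for X in [(.652,.131),(.653,-.039)]:
        m=(np.hypot(P[...,0]-X[0],P[...,1]-X[1])<.04)&(P[...,2]>.1)&(P[...,2]<.125); Z=P[m]
        if len(Z)<30: print(name,"none");continue
        (a,b),r=cv2.minEnclosingCircle(Z[:,:2].astype(np.float32)); t=Z[Z[:,2]>.108]; print(name,"c",round(a,4),round(b,4),"r",round(r,4),"mean",t.mean(0).round(4),len(t))
    m=(P[...,2]>.030)&(P[...,2]<.042)&(P[...,0]>.668)&(P[...,0]<.72)&(abs(P[...,1]-.046)<.15); Z=P[m]
    for lo,hi in [(-.095,-.07),(-.002,.012),(.025,.067),(.08,.095),(.165,.188)]:
        q=Z[(Z[:,1]>lo)&(Z[:,1]<hi)]
        if len(q): print("  bb",lo,q[:,0].min().round(4),np.median(q[:,0]).round(4),q[:,0].max().round(4),len(q))
    return P
try: robot.line_to([.66,.046,.33],speed=.4)
except robot.MotionError as e: print(e)
robot.sleep(.1); c=robot.camera("wrist"); meas(c,"wrist"); cv2.imwrite("pics/w2.png",c["img"][...,::-1])
robot.line_to([.40,.046,.33],speed=.4); robot.sleep(.1)
c=robot.camera("top"); meas(c,"top"); log()
E
```

```text
wrist c 0.6456 0.1294 r 0.0252 mean [0.6443 0.1286 0.1162] 1771
wrist c 0.6481 -0.04 r 0.0251 mean [ 0.6469 -0.0389  0.1159] 1755
  bb -0.095 0.6765 0.6852 0.6886 22
  bb -0.002 0.6686 0.68 0.6873 107
  bb 0.025 0.6727 0.6796 0.6877 328
  bb 0.08 0.6688 0.6785 0.6859 115
  bb 0.165 0.6714 0.6802 0.6844 42
top c 0.6481 0.1293 r 0.0249 mean [0.6473 0.129  0.1183] 260
top c 0.6513 -0.0403 r 0.0252 mean [ 0.6502 -0.0404  0.1176] 258
  bb -0.095 0.6701 0.6845 0.6912 41
  bb -0.002 0.6688 0.6825 0.6915 29
  bb 0.025 0.674 0.6813 0.6912 73
  bb 0.08 0.67 0.6812 0.6885 25
  bb 0.165 0.6744 0.6825 0.6884 32
50.7
```

View pics/w2.png

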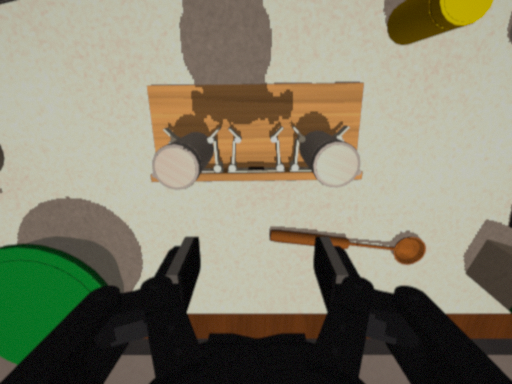

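```bash
python3 - <<'E'
from h import *
def slope(P,X,R=.019,z0=.1,z1=.125):
    m=(np.hypot(P[...,0]-X[0],P[...,1]-X[1])<R)&(P[...,2]>z0)&(P[...,2]<z1); Z=P[m]
    if len(Z)<20: return len(Z)
    A=np.c_[Z[:,:2]-Z[:,:2].mean(0),np.ones(len(Z))]; k,_,_,_=np.linalg.lstsq(A,Z[:,2],rcond=None); return k.round(3),(Z[:,2]-A@k).std().round(4),len(Z)
robot.line_to([.66,.046,.33],speed=.4); robot.sleep(.1)
k=[]
for i in range(3):
    c=robot.camera("wrist"); P=cloud(c)
    print([slope(P,X) for X in [(.6456,.1294),(.6481,-.04)]], "base",slope(P,(.585,.046),.02,-.01,.03))
# side profile of tin surfaces in wrist view: axis from mid-height band (robot-facing side), nearest-x edge by height
for X in [(.6456,.1294),(.6481,-.04)]:
    for z0,z1 in [(.04,.06),(.06,.08),(.08,.1),(.1,.108)]:
        m=(np.hypot(P[...,0]-X[0],P[...,1]-X[1])<.032)&(P[...,2]>z0)&(P[...,2]<z1); Z=P[m]
        if len(Z)<15: continue
        from scipy.optimize import least_squares
        s=least_squares(lambda q:np.hypot(Z[:,0]-q[0],Z[:,1]-q[1])-.025,X,loss="soft_l1",f_scale=.002).x
        print(z0,s.round(4),len(Z))
log()
E
```

```text
[(array([0.011, 0.005, 0.117]), np.float64(0.0007), 1003), (array([0.005, 0.002, 0.116]), np.float64(0.0007), 992)] base (array([-0.003,  0.004,  0.006]), np.float64(0.0008), 710)
[(array([0.015, 0.006, 0.117]), np.float64(0.0007), 1007), (array([0.011, 0.004, 0.116]), np.float64(0.0007), 989)] base (array([0.002, 0.   , 0.006]), np.float64(0.0008), 707)
[(array([0.011, 0.005, 0.117]), np.float64(0.0007), 999), (array([0.002, 0.009, 0.116]), np.float64(0.0007), 977)] base (array([ 0.001, -0.002,  0.006]), np.float64(0.0008), 713)
0.04 [0.6471 0.1306] 125
0.06 [0.6468 0.1306] 145
0.08 [0.6466 0.1304] 167
0.1 [0.646  0.1299] 61
0.04 [ 0.649  -0.0405] 129
0.06 [ 0.649  -0.0405] 164
0.08 [ 0.6489 -0.0407] 184
0.1 [ 0.6485 -0.0402] 65
51.8
```

Both clip tins are upright (tilt about 0.01 rad) and fully back against the backboard. The tray tin is standing near the tray centre, and nothing is being touched. I'm handing the job in.

```bash
python3 - <<'E'
from h import *
robot.line_to([.45,.046,.35],speed=.3); print(robot.finish_job()); log()
E
```

```text
the job is handed in; nothing more can be done
None
the job is handed in; nothing more can be done
```

I handed the job in at about 52 s: the one empty tin stands in the tray, and the two full tins are pushed back into clips 1 and 3. The cameras show both upright and against the backs of their clips to within about 2 mm; no verdict came back.

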